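Put the forming punch away and snap its case shut

TASK

Put the steel forming punch away in its case: lay it flat in the open compartment, then slide the metal cover fully home over it, then fold the lid down and press its front edge until the catch snaps and the lid stays fully shut. Leave the jar and the doming block where they are.

Things in the scene. Friction and masses are not known exactly. Their poses are not given: they have to be found in the camera images.
- case: Dark wooden punch case, fixed to the bench: 160 mm deep (x), 220 mm wide (y), rim 50 mm high; lid shut, 77 mm high. Origin: centre of its underside; x points from the front (nearest the robot) to the hinge side, y to the left seen from the robot, z up. The compartment fills its right (-y) half, a solid deck 40 mm high its left (+y) half.
- compartment (a point): Centre of the floor of the open compartment, 8 mm above the bench; axes as the case. The compartment is 124 mm (x) by 94 mm (y) inside and 32 mm deep up to the underside of the cover; the rim around it stands 42 mm above its floor.
- cover (a joint): Slide joint of the aluminium cover, m: 0 = fully home over the compartment, 0.100 = fully open over the deck (it opens along the case's +y). About 1 N of friction; it stays where it is left.
- cover_grip (a point): Middle of the grip rib on the cover, 55.5 mm above the bench, moves with the cover; axes as the case. The rib is 60 mm long along x, 12 mm wide along y and stands 18 mm above the cover plate (its top 9 mm above this point; 63.5 mm above the bench). The plate is 132 x 100 x 5 mm with the rib across its centre.
- lid (a joint): Hinge of the lid, rad: 0 = fully shut, about 1.57 = upright, larger = leaning away from the robot. A stiff hinge: the lid stays at any angle. From about 0.10 a spring catch at the middle of the front resists (up to about 12 N at the front edge); past about 0.04 it snaps and holds the lid at about 0.
- lid_hinge (a point): Middle of the hinge line, 50 mm up at the case's rear edge; turns with the lid (y = hinge line; lid shut, axes as the case). The lid is a dark wooden shell, hollow inside: 160 mm along this point's -x, 110 mm either side along y, z from 0 (rim) to 27 mm (outer face). A brass tongue 36 mm wide at the middle of its front edge stands out 13.5 mm farther, down to z = -20 mm.
- lid_lip (a point): Where to press: point on the lid's outer (top) face, in the middle of its width and 10 mm inside its front edge: 150 mm from the hinge line, 27 mm over the rim plane. Moves with the lid; its z axis points out of the outer face.
- punch: Loose steel forming punch lying on the bench, 100 mm long, 0.24 kg: a square shank 20 x 20 mm, 70 mm long (x from -45 to 25 mm), then a thin neck and a ball nose 20 mm across (to x = 55 mm). Origin: centre of the underside near the middle of the shank, x along the punch towards the ball, z up; 20 mm high.
- jar: Bystander: closed amber glass jar with a dark lid, 64 mm across, 75 mm high, loose. Origin: centre of its underside.
- block: Bystander: steel doming block, a 54 mm cube with round hollows in its top and sides, 1.1 kg, loose on the bench at the right. Origin: centre of its underside.
Things that resemble listed ones, but are neither listed nor needed, are in the scene too. Of the things like the punch, leave any that is yellow; of the rest the larger one is meant.

How it is judged (in metres and radians):
On the way, in this order (a step that is already met when the one before it is completed fails the run):
1. the punch lies in the compartment, released, the cover still open (x of punch in the frame of compartment between -0.055 and 0.055 m and y of punch in the frame of compartment between -0.045 and 0.045 m and z of punch in the frame of compartment between -0.004 and 0.012 m and contact force between the fingers and punch below 0.1 N and angle between punch's own x axis and vertical above 1.42 rad and value of joint cover above 0.05 m), for 0.2 s.
2. the cover is fully home over the punch while the lid is still open (x of punch in the frame of compartment between -0.055 and 0.055 m and y of punch in the frame of compartment between -0.045 and 0.045 m and z of punch in the frame of compartment between -0.004 and 0.012 m and value of joint cover below 0.005 m and value of joint lid above 0.3 rad), for 0.2 s.
3. the lid is pressed shut past its catch (value of joint lid below 0.03 rad and value of joint cover below 0.005 m), for 0.2 s.
At the end, for the whole second after the job is handed in: The punch lies flat (within about 8 degrees) and at rest in the compartment, the cover is home to within 5 mm, the lid is shut past its catch (within 0.03 rad of fully shut), and jar and doming block are within 30 mm of where they stood (all of step 3 and x of punch in the frame of compartment between -0.055 and 0.055 m and y of punch in the frame of compartment between -0.045 and 0.045 m and z of punch in the frame of compartment between -0.004 and 0.012 m and angle between punch's own x axis and vertical above 1.42 rad and linear speed of punch below 0.02 m/s and distance of each of jar, block from where it was at the start of the episode below 0.03 m); the robot touches nothing.
It fails at once if the jar is moved by more than 30 mm or tipped (distance of jar from where it was at the start of the episode above 0.03 m or angle between jar's own z axis and vertical above 0.5 rad).
It fails at once if the doming block is moved by more than 30 mm (distance of block from where it was at the start of the episode above 0.03 m).
It also fails if it takes over 72 s, if anything falls off the work surface, if the arm or the gripper's body presses on something with over 40 N, if the wrist force passes 120 N, or if a joint passes its speed limit or range.

ROBOT

A 6-joint arm with a two-finger parallel gripper is mounted at the origin on the work surface. World frame = base frame: x ahead of the robot, y to its left, z up, the work surface at z = 0. Lengths are in mm, angles in rad, forces in N, time in s.
With the tool pointing down it reaches from about 350 to 975 mm from the base axis. Payload 7.1 kg.
Tool frame: the origin (TCP) lies midway between the tips of the shut fingers; the grasp point (between the pads) lies 19 mm behind it; z points along the fingers, y is the line along which they close (so a half turn about z gives the same grasp; the last joint's range is limited). The gripper opens to 88 mm and grips with 3 to 60 N. Pads are 20 mm wide; open, the fingers measure 115 mm over their backs; the gripper's body (75 mm by 178 mm) begins 61 mm behind the grasp point.
Start: joints at [-1.252, 0.423, 1.63, -0, 1.089, -0.019], TCP at [207.15, -589.656, 222.675] pointing down, gripper open.
Joint ranges: [-3, 3], [-0.9, 2.11], [0.09, 2.58], [-1.31, 4.45], [0.11, 2.69], [-2.54, 2.54]. Speed limits (rad/s): [2.39, 2.39, 3.01, 3.14, 3.14, 3.14].

INTERFACE

Orientations are given as a rotation vector (axis times angle).
In Python, from workcell import ctrl gives the robot as it stands.
- The arm moves only by the shell command python3 -m pendant 'ROWS'. ROWS is a JSON object of lists of equal length, an entry for each row: "grip": the opening, from -1 (shut) to 1 (fully open); "linear": the shift along the tool's x, y, z in mm, a list of three; "angular": the turn, a rotation vector about the tool's x, y, z in rad, a list of three. In form: {"grip": [grip, ...], "linear": [[tx, ty, tz], ...], "angular": [[ax, ay, az], ...]}. A call has 1 to 12 rows; each row shifts and turns the commanded pose from where the row before left it, along the tool's axes as they then stand; what a row does not reach is not made up. A row lasts 1/12 s, in which the tool goes at most 41.7 mm and 7.16 degrees, less where a joint would pass 70% of its speed; a pose out of reach is approached as far as the arm can. A call with a gripper value outside its range is refused whole. The fingers move at their own pace and stop on an object; the grip force is fixed at half the most. Time passes only in rows, so rows that do not move let the fingers close. It gives the time, the measured TCP pose, the force, the opening and the grip force at its end, in the units of the state.
- ctrl.get_obs(): the state, without advancing time (a new reading comes with each control period).
- ctrl.get_image(name): name is "scene" or "top" or "wrist"; returns the picture (400x640x3 uint8, red, green, blue); there is no depth.
- ctrl.camera_params(name): a dict with "vfov" (degrees; the focal length in pixels is half the picture's height over the tangent of half this angle, whatever the lens; pixels are square), "cx", "cy" (the principal point, pixels), "R" (3x3) and "t" (3): a world point X has camera coordinates R X + t; the wrist camera has in their place "T_tool_cam" (4x4, takes a point from camera to tool coordinates, whose origin is the TCP and whose axes are the flange's). Camera axes: x right, y down, z forward; pixel columns grow to the right and rows downward; lengths in mm; the calibration is good to about 2 mm. The wrist camera is an equidistant fisheye: a pixel r from the principal point sees the ray r / f radians off the axis. A picture is of the moment at which its call begins: read the wrist's pose just before it. camera_params takes no time and is no camera call.
- ctrl.close_job(): hands the job in; it is judged then, once.
The state is a dict: "t": time; "qpos": joint angles; "qvel": joint speeds; "joint_torque": joint torques, N m; "ee_pos": TCP position; "orientation": TCP orientation; "ft_force": force on the tool from outside, world axes, zero at the start; "moment": the same for the moment, N m; "width": finger opening in mm; "grasp_force": force on a finger pad.
Only numpy, scipy, OpenCV 4.12 (cv2) and the standard library are available. Lean on these libraries where they do the work, as an engineer would, in place of code of your own. Each camera call takes 0.05 s, during which the arm holds its last target. There are 200 camera calls.

## Working session

There is one attempt and no reset: what is moved stays moved. The work goes in short steps, Python scripts to look and compute and a shell command to move; the robot and the scene stay as the last step left them, time stands still between calls to the robot, and variables do not carry over. Pictures are saved under pics/ and viewed, at most 10 in all, crops included, and the job is handed in when it is done.

```bash
mkdir -p pics; ls
python3 - <<'E'
from workcell import ctrl
import cv2
for n in("scene","top"):
    cv2.imwrite(f"pics/{n}0.png",ctrl.get_image(n)[:,:,::-1]); print(n,ctrl.camera_params(n))
print(ctrl.camera_params("wrist")); print(ctrl.get_obs())
E
```

```text
pics
scene {'vfov': 54.9061542300912, 'cx': 320.2281167797615, 'cy': 202.55881447765606, 'R': array([[ 0.68846301,  0.72525633, -0.00468497],
       [ 0.53966541, -0.51658157, -0.66475915],
       [-0.48454095,  0.45513376, -0.74704305]]), 't': array([-320.05932947, -245.33587465, 1361.20227702])}
top {'vfov': 48.85031550787366, 'cx': 321.875005453312, 'cy': 201.83159848643817, 'R': array([[ 0.00136847, -0.9998079 ,  0.0195525 ],
       [-0.99562486, -0.00318903, -0.09338611],
       [ 0.09343052, -0.01933915, -0.99543796]]), 't': array([ -81.93420578,  523.52213468, 1155.29104972])}
{'vfov': 65.70646984690485, 'cx': 316.62319857626204, 'cy': 200.80018633218904, 'T_tool_cam': array([[ 5.40408021e-05, -9.60337335e-01, -2.78840813e-01,
         7.59143305e+01],
       [ 9.99999888e-01,  1.83208323e-04, -4.37170568e-04,
         5.51256497e-01],
       [ 4.70917176e-04, -2.78840758e-01,  9.60337237e-01,
        -1.61294937e+02],
       [ 0.00000000e+00,  0.00000000e+00,  0.00000000e+00,
         1.00000000e+00]])}
{'t': 0.1, 'qpos': array([-1.25201804e+00,  4.23762829e-01,  1.63060280e+00, -2.65690302e-05,
        1.08862964e+00, -1.89782548e-02]), 'qvel': array([ 1.17948549e-03, -8.52257853e-04,  9.39007075e-05, -5.78915242e-04,
        1.35806372e-03,  1.74342310e-06]), 'joint_torque': array([-8.33890772e-04, -5.45612025e+01, -2.74324876e+01,  6.45134551e-02,
        1.89060322e-02, -5.34204207e-05]), 'ee_pos': array([ 206.97759918, -589.1935173 ,  221.98467135]), 'orientation': array([-3.09553315e+00, -5.27815047e-01,  3.65414447e-04]), 'ft_force': array([0.18494014, 0.05708098, 0.05204766]), 'moment': array([ 0.04456266,  0.00446208, -0.02946507]), 'grasp_force': 0.0, 'width': 87.97713563168948}
```

View pics/top0.png

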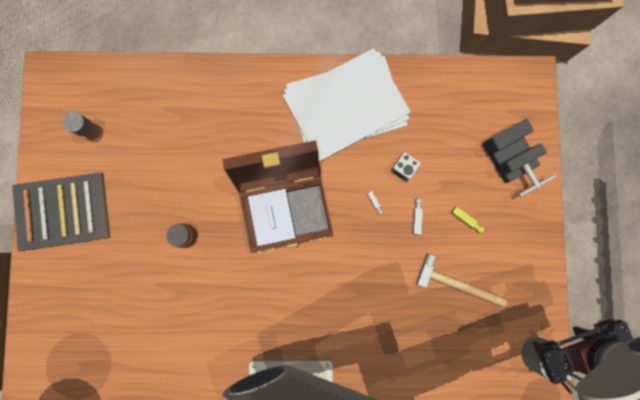

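View pics/scene0.png

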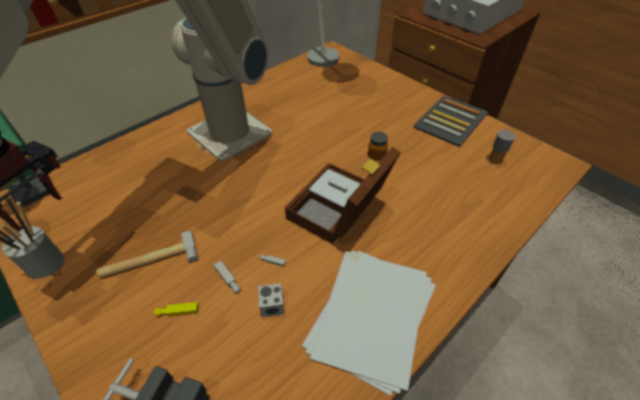

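Top view: three punch-like things: a small grey one at (375,203), a larger grey one at (418,217) and a yellow one at (468,220). The larger grey one fits (not yellow, larger). The case is at about (287,205) with its lid upright, the jar at (180,235) and the block at (406,166). I'll confirm in enlarged crops.

Run:
```python
import cv2
a=cv2.imread("pics/top0.png")
c=cv2.resize(a[135:260,215:495],None,fx=2.85,fy=2.85,interpolation=cv2.INTER_CUBIC)
cv2.imwrite("pics/crop_t.png",c)
s=a[130:260,220:335]; d=cv2.resize(s,None,fx=4.6,fy=4.6,interpolation=cv2.INTER_CUBIC)
e=cv2.resize(a[190:245,400:435],None,fx=7,fy=7,interpolation=cv2.INTER_CUBIC)
h=d.shape[0]; import numpy as np
e=np.vstack([e,np.zeros((h-e.shape[0],e.shape[1],3),np.uint8)])
o=np.hstack([d,e]); print(d.shape,o.shape); cv2.imwrite("pics/crop2.png",o)
```

```text
(598, 529, 3) (598, 774, 3)
```

View pics/crop2.png

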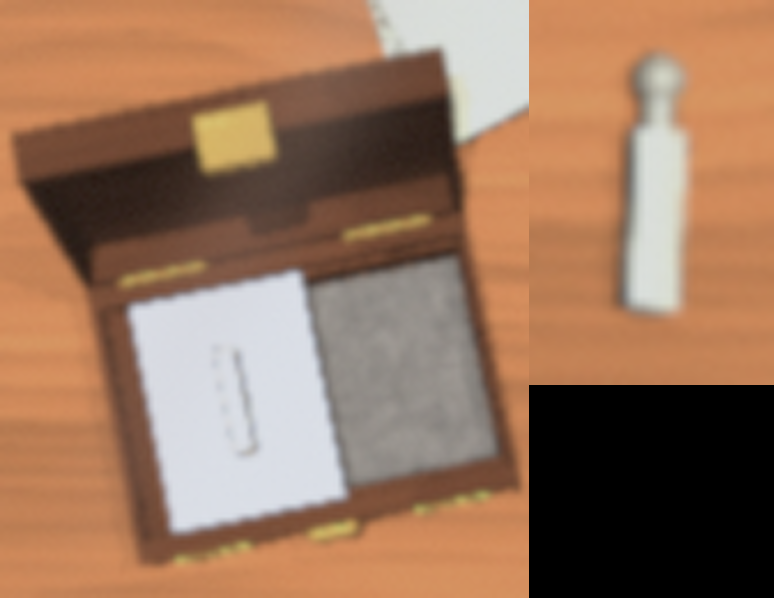

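```bash
cat > h.py <<'E'
import numpy as np
from workcell import ctrl
def cam(n):
    p=ctrl.camera_params(n); return p,200/np.tan(np.radians(p['vfov']/2))
def px2w(n,u,v,z):
    p,f=cam(n); d=p['R'].T@np.array([(u-p['cx'])/f,(v-p['cy'])/f,1]); c=-p['R'].T@p['t']
    return c+d*(z-c[2])/d[2]
def w2px(n,X):
    p,f=cam(n); c=p['R']@np.asarray(X)+p['t']; return np.array([p['cx']+f*c[0]/c[2],p['cy']+f*c[1]/c[2]])
E
python3 - <<'E'
from h import *
from scipy.optimize import least_squares
P=lambda u,v:(400+(u+.5-529)/7-.5,190+(v+.5)/7-.5); C=lambda u,v:(220+(u+.5)/4.6-.5,130+(v+.5)/4.6-.5)
bt=px2w('top',*P(659,54),10); bu=px2w('top',*P(652,312),15); nl=px2w('top',*P(636,128),20); nr=px2w('top',*P(687,130),20)
print('ball tip',bt,'butt',bu,'len',np.linalg.norm((bt-bu)[:2]),'width',np.linalg.norm(nl-nr))
for s,z,pts in(('cover',46,[(128,305),(302,271),(347,497),(172,533)]),('rimfront',50,[(140,545),(519,483)]),('comp',50,[(308,285),(458,257),(498,455),(350,488)])):
    W=np.array([px2w('top',*C(*q),z) for q in pts]); print(s,W[:,:2].round(1).tolist(),W.mean(0).round(1),[round(np.linalg.norm(W[i]-W[i-1]),1) for i in range(len(W))], np.degrees(np.arctan2(*(W[1]-W[0])[:2])).round(1))
print('rib',px2w('top',*C(237,398),64))
print('jar',px2w('top',180,235,75),'block',px2w('top',406,166,54))
E
```

```text
ball tip [ 538.45150899 -343.8896494    10.        ] butt [ 437.96461998 -338.06607987   15.        ] len 100.65549575526079 width 19.76577041707284
cover [[536.8, 115.4], [556.7, 16.3], [427.6, -10.4], [407.2, 88.3]] [482.1  52.4  46. ] [np.float64(132.4), np.float64(101.1), np.float64(131.8), np.float64(100.8)] 168.6
rimfront [[400.4, 105.7], [435.6, -107.9]] [418.   -1.1  50. ] [np.float64(216.5), np.float64(216.5)] 170.6
comp [[548.2, 12.5], [564.6, -73.1], [451.5, -96.0], [432.6, -12.2]] [499.2 -42.2  50. ] [np.float64(118.1), np.float64(87.2), np.float64(115.5), np.float64(85.9)] 169.1
rib [482.61996918  50.85095034  64.        ]
jar [433.48973555 279.62438232  75.        ] block [ 616.93581255 -302.64424847   54.        ]
```

The crop confirms it: the larger grey punch measures 100 × 20 mm, ball nose away from the robot. The cover measures 132 × 101 mm, centred at (482,52), with the case yawed about 11.5°. Next I turn the tool so the camera side faces the robot and the fingers close across the punch.

```bash
python3 -m pendant '{"grip":[1,1,1,1,1,1,1,1,1,1,1,1],"linear":[[0,0,0],[0,0,0],[0,0,0],[0,0,0],[0,0,0],[0,0,0],[0,0,0],[0,0,0],[0,0,0],[0,0,0],[0,0,0],[0,0,0]],"angular":[[0,0,-0.124],[0,0,-0.124],[0,0,-0.124],[0,0,-0.124],[0,0,-0.124],[0,0,-0.124],[0,0,-0.124],[0,0,-0.124],[0,0,-0.124],[0,0,-0.124],[0,0,-0.124],[0,0,-0.124]]}'
python3 -m pendant '{"grip":[1,1,1,1,1,1,1,1,1,1,1,1],"linear":[[0,0,0],[0,0,0],[0,0,0],[0,0,0],[0,0,0],[0,0,0],[0,0,0],[0,0,0],[0,0,0],[0,0,0],[0,0,0],[0,0,0]],"angular":[[0,0,-0.114],[0,0,-0.114],[0,0,-0.114],[0,0,-0.114],[0,0,-0.114],[0,0,-0.114],[0,0,-0.114],[0,0,-0.114],[0,0,-0.114],[0,0,-0.114],[0,0,-0.117],[0,0,0]]}'
cat >> h.py <<'E'
from scipy.spatial.transform import Rotation as Ro
def goto(X,yaw=None):
    """shift in tool axes (as they stand) to world X; yaw of tool x in deg -> tool-z turn still needed"""
    o=ctrl.get_obs(); R=Ro.from_rotvec(o['orientation']); M=R.as_matrix()
    y0=np.degrees(np.arctan2(M[1,0],M[0,0])); d=R.inv().apply(np.asarray(X,float)-o['ee_pos'])
    print('t',round(o['t'],2),'pos',o['ee_pos'].round(1),'yaw',y0.round(2),'toolz',M[:,2].round(4),'shift',d.round(1),'turn',None if yaw is None else round(-np.radians((yaw-y0+180)%360-180),4),'f',o['ft_force'].round(1),'w',round(o['width'],1),'q',o['qpos'].round(2))
E
python3 - <<'E'
from h import *
goto([483.5,-340.7,120],176.7)
# lid angle from tongue edge / lid front edge corners
from scipy.optimize import least_squares
C=lambda u,v:(220+(u+.5)/4.6-.5,130+(v+.5)/4.6-.5)
y=np.radians(11.5)
# lid: a=(cx,cy) case centre, th ; outer front corners (lx=-160, ly=+-110, lz=27), inner (lz=0)
obs=[((-160,110,27),(12,130)),((-160,-110,27),(442,48)),((-160,110,0),(26,180)),((-160,-110,0),(446,97))]
fr=[((-80,110,50),(138,560)),((-80,-110,50),(519,487))]
def pts(p):
    cx,cy,yw,th=p; Rz=Ro.from_euler('z',yw).as_matrix(); c=np.array([cx,cy,0]); Rl=Ro.from_euler('y',th).as_matrix(); r=[]
    for L,q in obs: r+=list(w2px('top',c+Rz@(np.array([80,0,50])+Rl@np.array(L)))-C(*q))
    for L,q in fr: r+=list(w2px('top',c+Rz@np.array(L))-C(*q))
    return r
s=least_squares(pts,[495,8,y,1.6]); print(s.x,np.degrees(s.x[2]),np.round(s.fun,1))
E
```

```text
t: 1.1
ee_pos: [207.1, -589.3, 222.2]
orientation: [-1.913, -2.491, -0.001]
ft_force: [0.5, -0.2, -0.2]
width: 87.9
grasp_force: 0.0
t: 2.1
ee_pos: [248.4, -569.6, 217.9]
orientation: [-0.198, -3.067, 0.057]
ft_force: [0.1, 0.6, -0.0]
width: 87.7
grasp_force: 0.0
t 2.1 pos [ 248.4 -569.6  217.9] yaw 172.53 toolz [-0.0697 -0.0325 -0.997 ] shift [-209.2  260.8   73.8] turn -0.0728 f [ 0.1  0.6 -0. ] w 87.7 q [-1.14  0.42  1.64 -0.09  1.08 -2.54]
[4.90858822e+02 1.58397199e+01 2.00477452e-01 1.79005747e+00] 11.486511907939695 [-0.2  0.2  0.4 -0.2 -1.7  0.1  1.8 -0.3 -0.4  0.6 -0.  -0.4]
```

```bash
python3 -m pendant '{"grip":[1,1,1,1,1,1,1,1,1,1,1,1],"linear":[[-21,26,4.4],[-21,26,4.4],[-21,26,4.4],[-21,26,4.4],[-21,26,4.4],[-21,26,4.4],[-21,26,4.4],[-21,26,4.4],[-21,26,4.4],[-21,26,4.4],[0,0,0],[0,0,0]],"angular":[[0,0,0],[0,0,0],[0,0,0],[0,0,0],[0,0,0],[0,0,0],[0,0,0],[0,0,0],[0,0,0],[0,0,0],[0,0,0],[0,0,0]]}'
cat >> h.py <<'E'
def turn(yaw):
    R=Ro.from_rotvec(ctrl.get_obs()['orientation']); y=np.radians(yaw); c,s=np.cos(y),np.sin(y)
    T=Ro.from_matrix(np.array([[c,s,0],[s,-c,0],[0,0,-1]])); print('turn vec',(R.inv()*T).as_rotvec().round(4))
E
python3 - <<'E'
from h import *
goto([483.5,-340.7,120],176.7); turn(176.7)
E
```

```text
t: 3.1
ee_pos: [485.4, -343.0, 149.9]
orientation: [-0.204, -3.067, 0.057]
ft_force: [-0.4, -0.6, -0.2]
width: 87.7
grasp_force: 0.0
t 3.1 pos [ 485.4 -343.   149.9] yaw 172.32 toolz [-0.0697 -0.0326 -0.997 ] shift [ 0.2  3.3 29.9] turn -0.0764 f [-0.4 -0.6 -0.2] w 87.7 q [-0.6   0.49  1.72 -0.08  0.97 -1.99]
turn vec [-0.0392 -0.0664 -0.075 ]
```

```bash
python3 -m pendant '{"grip":[1,1,1,1],"linear":[[0,0,0],[0,0,0],[0,0,0],[0,0,0]],"angular":[[-0.0196,-0.0332,-0.0375],[-0.0196,-0.0332,-0.0375],[0,0,0],[0,0,0]]}'
python3 - <<'E'
from h import *
import cv2
goto([483.5,-340.7,4],176.7); turn(176.7)
cv2.imwrite('pics/w1.png',ctrl.get_image('wrist')[:,:,::-1])
E
```

```text
t: 3.43
ee_pos: [483.7, -345.4, 150.9]
orientation: [0.1, 3.14, -0.002]
ft_force: [-1.3, -0.3, -0.5]
width: 88.0
grasp_force: 0.0
t 3.43 pos [ 483.7 -345.4  150.9] yaw 176.36 toolz [ 3.0e-04 -1.3e-03 -1.0e+00] shift [  0.5   4.9 146.9] turn -0.006 f [-1.3 -0.3 -0.5] w 88.0 q [-0.64  0.47  1.75 -0.    0.92 -2.15]
turn vec [-0.0013  0.0003 -0.006 ]
```

View pics/w1.png

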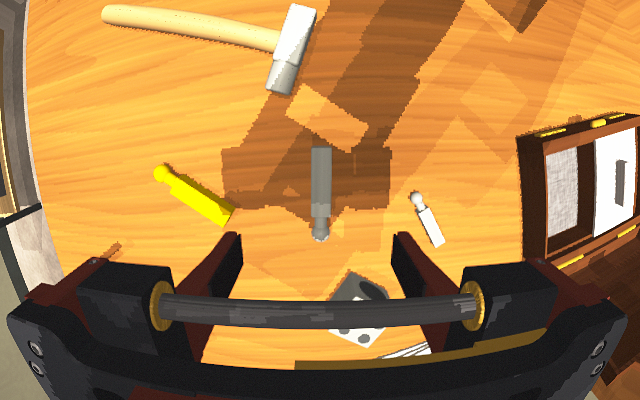

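The wrist view shows the punch at (321,147)–(320,240), centred between the open fingers, with the small and yellow ones clear of them. I'll check that against the fisheye model.

```bash
python3 - <<'E'
from h import *
p,f=cam('wrist'); o=ctrl.get_obs(); R=Ro.from_rotvec(o['orientation']).as_matrix(); T=p['T_tool_cam']
for u,v,z in((321,147,20),(320,242,8),(310,205,20),(331,205,20)):
    a=np.array([u-p['cx'],v-p['cy']]); r=np.hypot(*a); th=r/f; d=np.array([*(a/r*np.sin(th)),np.cos(th)])
    D=R@T[:3,:3]@d; c=o['ee_pos']+R@T[:3,3]; print((c+D*(z-c[2])/D[2]).round(1))
E
python3 -m pendant '{"grip":[1,1,1,1,1,1,1,1,1,1],"linear":[[0.5,5,17],[0,0,22],[0,0,22],[0,0,22],[0,0,22],[0,0,22],[0,0,15],[0,0,5],[0,0,0],[0,0,0]],"angular":[[0,0,-0.006],[0,0,0],[0,0,0],[0,0,0],[0,0,0],[0,0,0],[0,0,0],[0,0,0],[0,0,0],[0,0,0]]}'
```

```text
[ 439.6 -339.1   20. ]
[ 541.5 -346.     8. ]
[ 496.  -353.3   20. ]
[ 497.3 -332.6   20. ]
t: 4.32
ee_pos: [485.1, -339.6, 4.0]
orientation: [0.085, 3.139, -0.002]
ft_force: [0.1, -0.0, 0.8]
width: 87.4
grasp_force: 0.0
```

```bash
python3 -m pendant '{"grip":[-1,-1,-1,-1,-1,-1,-1,-1,-1,-1,-1,-1],"linear":[[0,0,0],[0,0,0],[0,0,0],[0,0,0],[0,0,0],[0,0,0],[0,0,0],[0,0,0],[0,0,0],[0,0,0],[0,0,0],[0,0,0]],"angular":[[0,0,0],[0,0,0],[0,0,0],[0,0,0],[0,0,0],[0,0,0],[0,0,0],[0,0,0],[0,0,0],[0,0,0],[0,0,0],[0,0,0]]}'
python3 -m pendant '{"grip":[-1,-1,-1,-1,-1,-1,-1],"linear":[[0,0,-20],[0,0,-30],[0,0,-30],[0,0,-30],[0,0,-30],[0,0,0],[0,0,0]],"angular":[[0,0,0],[0,0,0],[0,0,0],[0,0,0],[0,0,0],[0,0,0],[0,0,0]]}'
python3 - <<'E'
from h import *
goto([500,-45,120],191.5)
turn(191.5)
E
```

```text
t: 5.32
ee_pos: [485.0, -339.4, 3.6]
orientation: [0.085, 3.139, -0.002]
ft_force: [-0.7, -1.2, -1.0]
width: 19.6
grasp_force: 30.0
t: 5.9
ee_pos: [485.4, -339.5, 145.0]
orientation: [0.085, 3.137, -0.004]
ft_force: [-0.1, 0.1, -2.8]
width: 19.6
grasp_force: 30.0
t 5.9 pos [ 485.4 -339.5  145. ] yaw 176.91 toolz [ 0.0036 -0.0026 -1.    ] shift [  1.4 295.   24.2] turn -0.2546 f [-0.1  0.1 -2.8] w 19.6 q [-0.63  0.47  1.76  0.    0.9  -2.15]
turn vec [-0.0029  0.0034 -0.2546]
```

```bash
python3 -m pendant '{"grip":[-1,-1,-1],"linear":[[0,0,0],[0,0,0],[0,0,0]],"angular":[[-0.001,0.001,-0.085],[-0.001,0.001,-0.085],[-0.001,0.001,-0.085]]}'
python3 -m pendant '{"grip":[-1,-1,-1,-1,-1,-1,-1,-1,-1,-1,-1,-1],"linear":[[-6,23,0],[-7.5,30,0],[-8,32,0],[-8,32,0],[-8,32,0],[-8,32,0],[-8,32,0],[-8,32,0],[-6,24,0],[-4,15,0],[0,0,0],[0,0,0]],"angular":[[0,0,0],[0,0,0],[0,0,0],[0,0,0],[0,0,0],[0,0,0],[0,0,0],[0,0,0],[0,0,0],[0,0,0],[0,0,0],[0,0,0]]}'
python3 - <<'E'
from h import *
import cv2
goto([499,-46,13],191.5)
turn(191.5)
cv2.imwrite('pics/w2.png',ctrl.get_image('wrist')[:,:,::-1])
E
```

```text
t: 6.15
ee_pos: [483.4, -338.1, 141.2]
orientation: [0.321, -3.12, -0.008]
ft_force: [0.4, 0.3, -2.4]
width: 19.7
grasp_force: 30.0
t: 7.15
ee_pos: [496.9, -45.9, 142.6]
orientation: [0.318, -3.12, -0.004]
ft_force: [0.6, 0.1, -2.2]
width: 19.5
grasp_force: 30.0
t 7.15 pos [496.9 -45.9 142.6] yaw -168.36 toolz [-0.0053  0.0021 -1.    ] shift [ -2.7  -0.9 129.5] turn 0.0024 f [ 0.6  0.1 -2.2] w 19.5 q [-0.12  0.36  1.96  0.    0.83 -1.89]
turn vec [ 0.0031 -0.0047  0.0024]
```

View pics/w2.png

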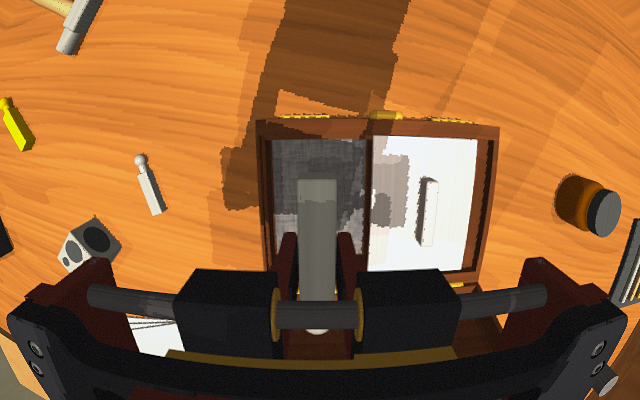

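The wrist view shows the punch over the compartment (inner edges at columns 272 and 368), and the brass catch at (387,115) marking the case's middle. I'll measure these in the case frame.

```bash
cat >> h.py <<'E'
def wr(u,v,z):
    p,f=cam('wrist'); o=ctrl.get_obs(); R=Ro.from_rotvec(o['orientation']).as_matrix(); T=p['T_tool_cam']
    a=np.array([u-p['cx'],v-p['cy']]); r=np.hypot(*a); th=r/f; d=np.array([*(a/r*np.sin(th)),np.cos(th)])
    D=R@T[:3,:3]@d; c=o['ee_pos']+R@T[:3,3]; return c+D*(z-c[2])/D[2]
def case(X,o=(502,-45.6),yaw=11.5):
    a=np.radians(yaw); d=np.array(X[:2])-o; return np.array([d[0]*np.cos(a)+d[1]*np.sin(a),-d[0]*np.sin(a)+d[1]*np.cos(a)])
E
python3 - <<'E'
from h import *
for n,u,v,z in(('frontR',258,121,50),('frontL',499,128,50),('catch',387,115,45),('compR front',273,139,50),('compL front',368,137,50),('compL', 368,250,46),('compR',272,210,50),('cover FR',373,136,46),('cover FL',478,139,46),('rib f',431,178,64),('jar',604,212,75)):
    W=wr(u,v,z); print(n,W.round(1),case(W).round(1))
E
```

```text
frontR [ 436.6 -108.4   50. ] [-76.6 -48.5]
frontL [391.9 103.1  50. ] [-78.3 167.7]
catch [409.7  -4.3  45. ] [-82.2  58.9]
compR front [449.1 -93.4  50. ] [-61.4 -36.2]
compL front [431.6 -17.   50. ] [-63.3  42.1]
compL [531.7   8.8  46. ] [40.  47.4]
compR [509.6 -83.8  50. ] [ -0.2 -38.9]
cover FR [430.  -12.3  46. ] [-63.9  47. ]
cover FL [407.8  85.5  46. ] [-66.1 147.2]
rib f [451.6  40.7  64. ] [-32.2  94.6]
jar [434.8 271.9  75. ] [ -2.6 324.5]
```

```bash
python3 -c "
from h import *
goto([498.3,-42.3,12.5],191.5)"
python3 -m pendant '{"grip":[-1,-1,-1,-1,-1,-1,-1,-1,-1,-1],"linear":[[-2.7,3,0],[0,0,20],[0,0,25],[0,0,25],[0,0,20],[0,0,15],[0,0,10],[0,0,8],[0,0,0],[0,0,0]],"angular":[[0.003,-0.005,0.002],[0,0,0],[0,0,0],[0,0,0],[0,0,0],[0,0,0],[0,0,0],[0,0,0],[0,0,0],[0,0,0]]}'
python3 -c "
from h import *
goto([498.3,-42.3,12.5],191.5)"
```

```text
t 7.2 pos [497.1 -46.6 142.8] yaw -168.43 toolz [-0.0047  0.002  -1.    ] shift [ -2.6   3.6 130.3] turn 0.0013 f [ 0.2 -0.2 -1.6] w 19.9 q [-0.12  0.36  1.96  0.    0.83 -1.89]
t: 8.03
ee_pos: [500.7, -43.4, 21.2]
orientation: [-0.311, 3.123, -0.001]
ft_force: [-0.1, 0.1, -2.7]
width: 20.0
grasp_force: 30.0
t 8.03 pos [500.7 -43.4  21.2] yaw -168.63 toolz [ 3.4e-03 -1.0e-04 -1.0e+00] shift [2.2 1.6 8.7] turn -0.0022 f [-0.1  0.1 -2.7] w 20.0 q [-0.11  0.58  2.    0.    0.56 -1.88]
```

```bash
python3 -m pendant '{"grip":[-1,-1,-1,-1,-0.1,-0.1,-0.1,-0.1,-0.1,-0.1],"linear":[[2.2,1.5,3],[0,0,4],[0,0,1.5],[0,0,0],[0,0,0],[0,0,0],[0,0,0],[0,0,0],[0,0,0],[0,0,0]],"angular":[[0,0,0],[0,0,0],[0,0,0],[0,0,0],[0,0,0],[0,0,0],[0,0,0],[0,0,0],[0,0,0],[0,0,0]]}'
python3 -m pendant '{"grip":[-0.1,-0.1,-0.1,-0.1,-0.1,-0.1,-0.1,-0.1],"linear":[[0,0,-10],[0,0,-20],[0,0,-30],[0,0,-30],[0,0,-30],[0,0,-25],[0,0,0],[0,0,0]],"angular":[[0,0,0],[0,0,0],[0,0,0],[0,0,0],[0,0,0],[0,0,0],[0,0,0],[0,0,0]]}'
python3 - <<'E'
from h import *
import cv2
turn(191.5)
goto([500,60,140],191.5)
cv2.imwrite('pics/w3.png',ctrl.get_image('wrist')[:,:,::-1])
E
```

```text
t: 8.87
ee_pos: [498.3, -42.1, 12.8]
orientation: [-0.312, 3.122, -0.001]
ft_force: [-0.9, -0.7, -0.8]
width: 39.7
grasp_force: 0.0
t: 9.53
ee_pos: [498.6, -42.1, 159.6]
orientation: [-0.312, 3.119, -0.002]
ft_force: [0.0, -0.6, 0.3]
width: 39.1
grasp_force: 0.0
turn vec [-0.0019  0.0071 -0.0016]
t 9.53 pos [498.6 -42.1 159.6] yaw -168.59 toolz [ 7.3e-03 -5.0e-04 -1.0e+00] shift [-21.4  99.9  19.6] turn -0.0016 f [ 0.  -0.6  0.3] w 39.1 q [-0.11  0.33  1.96  0.    0.85 -1.88]
```

View pics/w3.png

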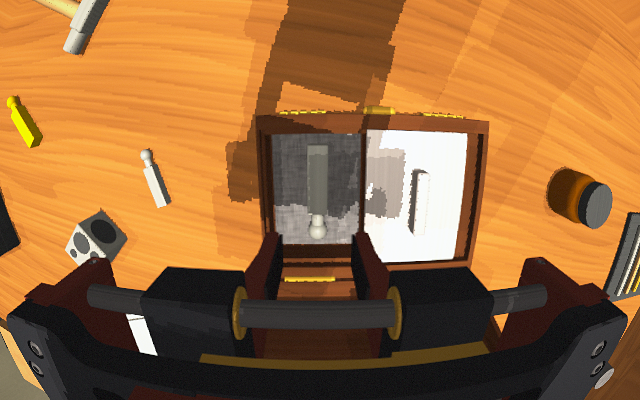

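The punch lies flat in the compartment at (317,145)–(317,235), released, ball toward the hinge. Next is the cover rib.

```bash
python3 -m pendant '{"grip":[-0.1,-0.1,-0.1,-0.1,-0.1,-0.1,-0.1,-0.1,-0.1],"linear":[[0,20,0],[-1,25,0],[-1,30,0],[-0.7,20,10],[0,0,20],[0,0,25],[0,0,20],[0,0,0],[0,0,0]],"angular":[[0,0.007,0],[0,0,0],[0,0,0],[0,0,0],[0,0,0],[0,0,0],[0,0,0],[0,0,0],[0,0,0]]}'
python3 - <<'E'
from h import *
turn(191.5)
goto([482.3,51.5,50],191.5)
E
```

```text
t: 10.33
ee_pos: [479.5, 51.4, 81.0]
orientation: [0.311, -3.118, 0.002]
ft_force: [-0.5, 0.1, 0.2]
width: 39.5
grasp_force: 0.0
turn vec [-0.0001 -0.0086 -0.0016]
t 10.33 pos [479.5  51.4  81. ] yaw -168.59 toolz [-0.0084 -0.0018 -1.    ] shift [-3.1 -0.4 31. ] turn -0.0016 f [-0.5  0.1  0.2] w 39.5 q [ 0.08  0.45  2.02 -0.    0.68 -1.69]
```

```bash
python3 -m pendant '{"grip":[-0.1,-0.1,-0.1,-0.1,-1,-1,-1,-1,-1,-1,-1],"linear":[[-2.5,-0.4,10],[0,0,12],[0,0,8.5],[0,0,0],[0,0,0],[0,0,0],[0,0,0],[0,0,0],[0,0,0],[0,0,0],[0,0,0]],"angular":[[0,-0.007,0],[0,0,0],[0,0,0],[0,0,0],[0,0,0],[0,0,0],[0,0,0],[0,0,0],[0,0,0],[0,0,0],[0,0,0]]}'
python3 -c "
from h import *
goto([482.3,51.5,50],191.5);turn(191.5)"
```

```text
t: 11.25
ee_pos: [484.2, 51.6, 52.6]
orientation: [-0.312, 3.122, -0.001]
ft_force: [-0.7, -0.9, 6.2]
width: 11.8
grasp_force: 30.0
t 11.25 pos [484.2  51.6  52.6] yaw -168.57 toolz [ 4.2e-03 -1.0e-04 -1.0e+00] shift [1.9 0.2 2.5] turn -0.0012 f [-0.7 -0.9  6.2] w 11.8 q [ 0.08  0.51  2.03 -0.    0.6  -1.69]
turn vec [-0.0009  0.0041 -0.0012]
```

```bash
python3 -m pendant '{"grip":[-1,-1,-1,-1,-1,-1,-1,-1,-1,-1,-1],"linear":[[0,0,-1.5],[0,-8,0],[0,-10,0],[0,-10,0],[0,-10,0],[0,-10,0],[0,-10,0],[0,-10,0],[0,-10,0],[0,0,0],[0,0,0]],"angular":[[0,0,0],[0,0,0],[0,0,0],[0,0,0],[0,0,0],[0,0,0],[0,0,0],[0,0,0],[0,0,0],[0,0,0],[0,0,0]]}'
python3 -m pendant '{"grip":[-1,-1,-1,-1],"linear":[[0,-4,0],[0,-4,0],[0,-4,0],[0,0,0]],"angular":[[0,0,0],[0,0,0],[0,0,0],[0,0,0]]}'
python3 -c "
from h import *
goto([502,-45.6,50],191.5);turn(191.5)"
```

```text
t: 12.17
ee_pos: [500.5, -25.4, 52.7]
orientation: [-0.311, 3.121, -0.001]
ft_force: [7.3, -0.1, -16.3]
width: 12.1
grasp_force: 30.0
t: 12.5
ee_pos: [502.9, -36.9, 52.8]
orientation: [-0.311, 3.12, -0.001]
ft_force: [8.0, 0.4, -17.4]
width: 11.9
grasp_force: 30.0
t 12.5 pos [502.9 -36.9  52.8] yaw -168.6 toolz [ 5.7e-03 -1.0e-04 -1.0e+00] shift [ 2.7 -8.3  2.8] turn -0.0018 f [  8.    0.4 -17.4] w 11.9 q [-0.1   0.52  1.99  0.    0.62 -1.87]
turn vec [-0.0012  0.0056 -0.0018]
```

```bash
python3 -m pendant '{"grip":[-1,-1,-1,-1],"linear":[[1,-2,0.8],[0,-2,0],[0,-2,0],[0,0,0]],"angular":[[0,0,0],[0,0,0],[0,0,0],[0,0,0]]}'
python3 -m pendant '{"grip":[-1,-1,-1],"linear":[[0,-2,0],[0,-2,0],[0,0,0]],"angular":[[0,0,0],[0,0,0],[0,0,0]]}'
```

```text
t: 12.83
ee_pos: [503.9, -41.7, 52.7]
orientation: [-0.31, 3.119, 0.001]
ft_force: [8.4, 10.7, -9.6]
width: 12.3
grasp_force: 30.0
t: 13.08
ee_pos: [503.8, -42.0, 52.6]
orientation: [-0.306, 3.121, 0.009]
ft_force: [6.9, 36.2, -5.1]
width: 12.3
grasp_force: 29.9
```

The cover hit its stop (36 N, position no longer changing). I'll unload and release it.

```bash
python3 -m pendant '{"grip":[-1,-1,-0.4,-0.4,-0.4,-0.4,-0.4,-0.4,-0.4,-0.4],"linear":[[-1,3.8,0.5],[0,0,0],[0,0,0],[0,0,0],[0,0,0],[0,0,-8],[0,0,-20],[0,0,-30],[0,0,-30],[0,0,0]],"angular":[[0,0,0],[0,0,0],[0,0,0],[0,0,0],[0,0,0],[0,0,0],[0,0,0],[0,0,0],[0,0,0],[0,0,0]]}'
python3 - <<'E'
from h import *
import cv2
turn(191.5)
goto([500,60,140],191.5)
a=ctrl.get_image('wrist')[:,:,::-1]; b=ctrl.get_image('scene')[:,:,::-1]
cv2.imwrite('pics/w4.png',a); cv2.imwrite('pics/s4.png',b)
c=cv2.resize(b[120:260,270:430],None,fx=2.85,fy=2.85,interpolation=cv2.INTER_CUBIC)
d=cv2.resize(a[100:300,240:520],(330,236)); import numpy as np
o=np.zeros((400,800,3),np.uint8); o[:399,:456]=c; o[:236,460:790]=d; cv2.imwrite('pics/m4.png',o)
E
```

```text
t: 13.92
ee_pos: [505.5, -43.4, 145.6]
orientation: [-0.31, 3.115, -0.003]
ft_force: [1.4, -0.3, 0.7]
width: 26.6
grasp_force: 0.0
turn vec [-0.0033  0.0109 -0.0023]
t 13.92 pos [505.5 -43.4 145.6] yaw -168.63 toolz [ 0.0113 -0.001  -0.9999] shift [-14.9 102.5   5.4] turn -0.0022 f [ 1.4 -0.3  0.7] w 26.6 q [-0.11  0.36  1.95  0.    0.82 -1.88]
```

View pics/m4.png

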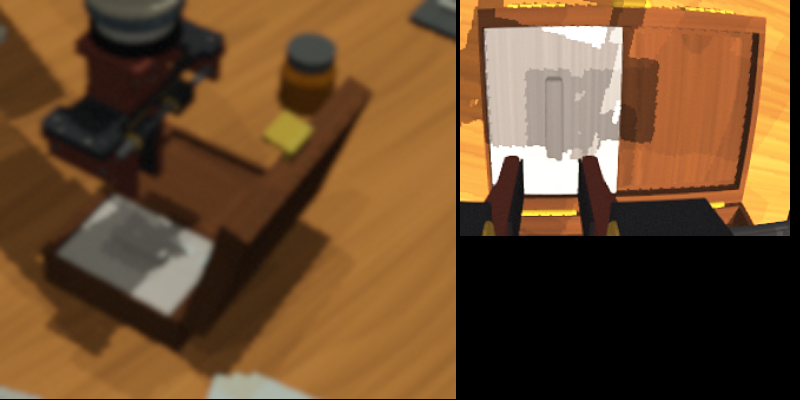

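The cover is home over the compartment (crop right, plate at 485–620), and the lid leans back open. Now I go over the lid and behind it with the fingers shut.

```bash
python3 -m pendant '{"grip":[-1,-1,-1,-1,-1,-1,-1,-1,-1,-1,-1,-1],"linear":[[0,0,-30],[0,0,-35],[0,0,-35],[-15,5,0],[-25,9,0],[-30,10,0],[-30,10,0],[-30,10,0],[-30,9,0],[-16,5,0],[0,0,0],[0,0,0]],"angular":[[-0.003,0.011,-0.002],[0,0,0],[0,0,0],[0,0,0],[0,0,0],[0,0,0],[0,0,0],[0,0,0],[0,0,0],[0,0,0],[0,0,0],[0,0,0]]}'
cat >> h.py <<'E'
C0=(491.5,13)
def cs():
    o=ctrl.get_obs(); print('case pos',case(o['ee_pos'],C0).round(1),o['ee_pos'][2].round(1),'f',o['ft_force'].round(1)); turn(191.5)
E
python3 - <<'E'
from h import *
import cv2
cs()
b=ctrl.get_image('scene')[:,:,::-1]; c=ctrl.get_image('top')[:,:,::-1]; cv2.imwrite('pics/s5.png',b); cv2.imwrite('pics/t5.png',c)
k=cv2.resize(b[40:260,240:460],None,fx=2.5,fy=2.5,interpolation=cv2.INTER_CUBIC); cv2.imwrite('pics/m5.png',k)
E
```

```text
t: 15.02
ee_pos: [663.0, 49.3, 236.9]
orientation: [0.315, -3.114, -0.002]
ft_force: [-0.9, 0.1, 0.3]
width: 0.5
grasp_force: 0.0
case pos [175.3   1.3] 236.9 f [-0.9  0.1  0.3]
turn vec [ 0.0026 -0.0112  0.0009]
```

View pics/m5.png

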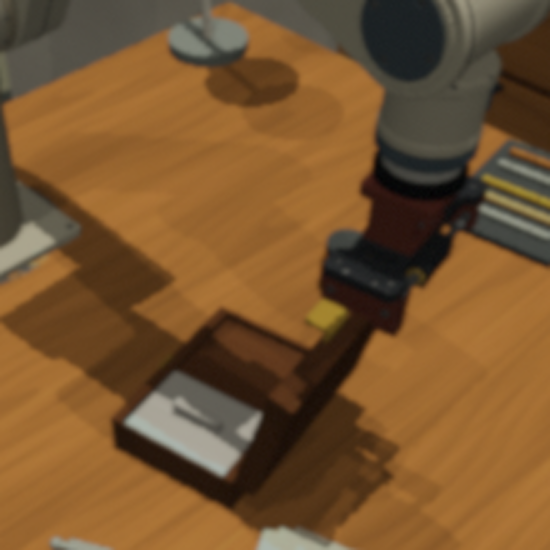

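The gripper is behind and above the lid's top edge, near (340,310). I descend, then push forward watching the force.

```bash
python3 -m pendant '{"grip":[-1,-1,-1,-1,-1,-1],"linear":[[0,-1,10],[0,0,20],[0,0,20],[0,0,15],[0,0,0],[0,0,0]],"angular":[[0.002,-0.01,0.001],[0,0,0],[0,0,0],[0,0,0],[0,0,0],[0,0,0]]}'
python3 -m pendant '{"grip":[-1,-1,-1,-1,-1,-1,-1],"linear":[[8,0,0],[8,0,0],[8,0,0],[8,0,0],[8,0,0],[8,0,0],[0,0,0]],"angular":[[0,0,0],[0,0,0],[0,0,0],[0,0,0],[0,0,0],[0,0,0],[0,0,0]]}'
python3 - <<'E'
from h import *
cs()
for th in np.arange(1.6,-.01,-.1):
    r=148; print(round(th,1),'tcp x',round(80-r*np.cos(th)+27*np.sin(th)+10*min(1,th/.3)*0+10,1),'z',round(50+r*np.sin(th)+27*np.cos(th),1))
E
```

```text
t: 15.62
ee_pos: [662.8, 47.6, 173.7]
orientation: [-0.312, 3.126, 0.001]
ft_force: [0.5, 0.8, 0.7]
width: 0.5
grasp_force: 0.0
t: 16.2
ee_pos: [615.3, 38.4, 174.3]
orientation: [-0.314, 3.125, 0.001]
ft_force: [0.2, 0.7, 0.0]
width: 0.5
grasp_force: 0.0
case pos [126.4   0.3] 174.3 f [0.2 0.7 0. ]
turn vec [ 0.0003  0.0013 -0.0007]
1.6 tcp x 121.3 z 197.1
1.5 tcp x 106.5 z 199.5
1.4 tcp x 91.5 z 200.4
1.3 tcp x 76.4 z 199.8
1.2 tcp x 61.5 z 197.7
1.1 tcp x 46.9 z 194.1
1.0 tcp x 32.8 z 189.1
0.9 tcp x 19.2 z 182.7
0.8 tcp x 6.3 z 175.0
0.7 tcp x -5.8 z 166.0
0.6 tcp x -16.9 z 155.9
0.5 tcp x -26.9 z 144.6
0.4 tcp x -35.8 z 132.5
0.3 tcp x -43.4 z 119.5
0.2 tcp x -49.7 z 105.9
0.1 tcp x -54.6 z 91.6
-0.0 tcp x -58.0 z 77.0
```

```bash
python3 -m pendant '{"grip":[-1,-1,-1,-1,-1,-1],"linear":[[10,0,-3],[10,0,-4],[10,0,-4],[10,0,-4],[10,0,-4],[0,0,0]],"angular":[[0,0,0],[0,0,0],[0,0,0],[0,0,0],[0,0,0],[0,0,0]]}'
python3 - <<'E'
from h import *
import cv2
cs()
b=ctrl.get_image('scene')[:,:,::-1]; cv2.imwrite('pics/s6.png',b)
k=cv2.resize(b[100:260,270:430],None,fx=3,fy=3,interpolation=cv2.INTER_CUBIC); cv2.imwrite('pics/m6.png',k)
E
```

```text
t: 16.7
ee_pos: [566.0, 28.4, 193.8]
orientation: [-0.313, 3.124, 0.001]
ft_force: [-0.2, 0.5, 0.6]
width: 0.6
grasp_force: 0.0
case pos [76.1  0.3] 193.8 f [-0.2  0.5  0.6]
turn vec [ 0.0003  0.0016 -0.0008]
```

View pics/m6.png

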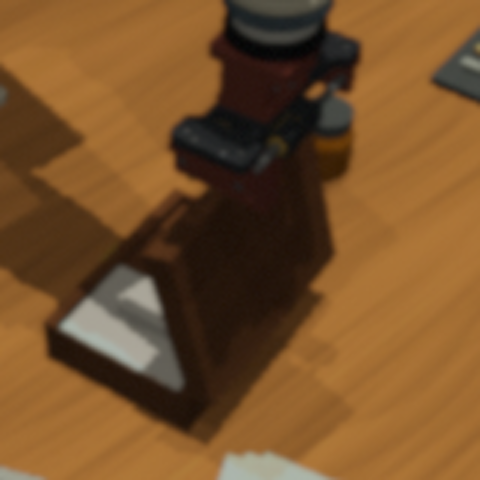

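The lid has come past upright, following the fingers. I continue along its arc.

```bash
python3 -m pendant '{"grip":[-1,-1,-1,-1,-1,-1,-1,-1,-1,-1],"linear":[[15,0,-2],[14,0,4],[14,0,5],[14,0,6],[13,0,8],[12,0,9],[11,0,10],[10,0,11],[9,0,12],[0,0,0]],"angular":[[0,0,0],[0,0,0],[0,0,0],[0,0,0],[0,0,0],[0,0,0],[0,0,0],[0,0,0],[0,0,0],[0,0,0]]}'
python3 - <<'E'
from h import *
cs()
E
```

```text
t: 17.58
ee_pos: [455.4, 6.4, 127.9]
orientation: [0.313, -3.123, -0.002]
ft_force: [-0.1, 0.8, 0.2]
width: 0.3
grasp_force: 0.0
case pos [-36.7   0.7] 127.9 f [-0.1  0.8  0.2]
turn vec [ 0.0013 -0.0028 -0.0009]
```

```bash
python3 -m pendant '{"grip":[-1,-1,-1,-1,-1],"linear":[[9,0,10],[9,0,13],[8,0,11],[6,0,6],[0,0,0]],"angular":[[0,0,0],[0,0,0],[0,0,0],[0,0,0],[0,0,0]]}'
python3 -m pendant '{"grip":[-1,-1,-1,-1],"linear":[[0,0,4],[0,0,4],[0,0,4],[0,0,0]],"angular":[[0,0,0],[0,0,0],[0,0,0],[0,0,0]]}'
python3 -c "
from h import *
cs()"
```

```text
t: 18.0
ee_pos: [428.1, 0.3, 89.6]
orientation: [-0.313, 3.122, 0.001]
ft_force: [1.8, 1.1, 3.1]
width: 0.5
grasp_force: 1.5
t: 18.33
ee_pos: [427.7, 0.3, 77.4]
orientation: [-0.313, 3.123, 0.001]
ft_force: [0.5, 0.3, -0.0]
width: 0.7
grasp_force: 0.0
case pos [-65.1   0.3] 77.4 f [ 0.5  0.3 -0. ]
turn vec [ 0.0002  0.0026 -0.0007]
```

```bash
python3 -m pendant '{"grip":[-1,-1,-1,-1],"linear":[[0,0,2],[0,0,2],[0,0,0],[0,0,0]],"angular":[[0,0,0],[0,0,0],[0,0,0],[0,0,0]]}'
python3 -m pendant '{"grip":[-1,-1,-1,-1,-1,-1,-1,-1,-1,-1,-1],"linear":[[0,0,-5],[0,0,-25],[0,0,-35],[0,0,-35],[20,0,-35],[0,-30,0],[0,-35,0],[0,-35,0],[0,-35,0],[0,-35,0],[0,0,0]],"angular":[[0,0,0],[0,0,0],[0,0,0],[0,0,0],[0,0,0],[0,0,0],[0,0,0],[0,0,0],[0,0,0],[0,0,0],[0,0,0]]}'
python3 - <<'E'
from h import *
import cv2
cs()
b=ctrl.get_image('scene')[:,:,::-1]; c=ctrl.get_image('top')[:,:,::-1]
o=np.hstack([cv2.resize(b[120:260,270:410],(398,398)),cv2.resize(c[130:260,165:295],(398,398))]); cv2.imwrite('pics/m7.png',o)
E
```

```text
t: 18.67
ee_pos: [427.8, 0.3, 76.4]
orientation: [-0.314, 3.122, 0.001]
ft_force: [-11.1, -0.6, 48.8]
width: 0.7
grasp_force: 24.9
t: 19.58
ee_pos: [442.9, -175.3, 209.2]
orientation: [-0.308, 3.122, -0.003]
ft_force: [-0.1, -0.3, 0.2]
width: 0.5
grasp_force: 0.0
case pos [ -85.2 -174.8] 209.2 f [-0.1 -0.3  0.2]
turn vec [-0.0025  0.0045 -0.0038]
```

View pics/m7.png

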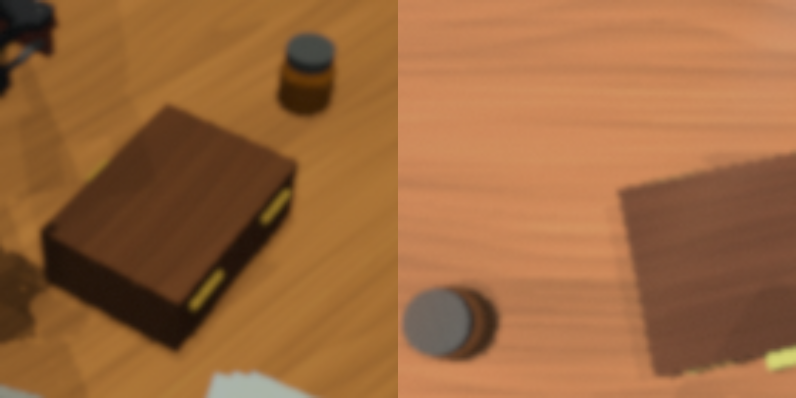

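The lid is fully shut and stayed down after I released it. It stopped solid at 76.4 mm under 49 N, the jar is untouched and the arm is clear.

```bash
python3 -c "
from workcell import ctrl
print(ctrl.close_job())"
```

```text
the job is handed in; nothing more can be done
None
```

The punch is lying flat in its case with the cover home and the lid latched; the jar and block were left alone, and the job was handed in at about 19.7 s, with no verdict returned.

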